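# Index the sampler carousel by hand with its key

### The job

The sampler's drive is off, so its carousel has to be turned by hand: lift the T-handled key up off the two-pronged hook of its stand, seat the key's blade fully in the slot of the carousel's hub, and turn the carousel with the key until the one large bottle stands in front, square behind the steel pointer on the sampler's housing. Finish while still gripping the seated key, keeping the carousel still there, so that it cannot creep while a colleague draws from the bottle. Turn it with the key alone - keep the gripper off the sampler, its turntable and its bottles - and leave the other things on the bench where they are.

Things in the scene. Friction and masses are not known exactly. Their poses are not given: they have to be found in the camera images.
- key: T-handled key, about 140 g, 114 mm tall: grey cross bar on top (100 mm long along its y, 14 thick along x, 22 tall), steel stem 12 mm thick (collars 21), steel blade at the bottom, parallel to the bar. Origin: middle of the blade's lower edge; z up to the bar. Same shape after a half turn about z. It hangs upright and loose, the bar's ends on the prongs, 2 to 3 mm of shift; comes away straight up
- key_handle (a point): centre of the key's cross bar, 103 mm above the key's origin: the place to grip, from above, the fingers closing across the bar's 14 mm thickness (key's x), between the two prongs
- key_tip (a point): middle of the lower edge of the key's blade (the key's origin and axes). The blade is 36 mm wide along y, 8 mm thick along x, 20 mm tall, its lower edge fully rounded (4 mm radius). At the start about 60 mm above the worktop
- key_stand: fixed steel stand for the key. Origin on the worktop under the middle of the hanging key; its two hook prongs point to its -x. Post and cross piece are behind the key (x = +53 to +88 mm) and reach up to 128 mm; foot plate 110 x 110 x 12 mm centred at x = +40 mm
- hook (a point): middle of the two-pronged hook, 152 mm above the worktop, where the bar's underside rests; axes as key_stand's. The prongs are round steel bars of 8 mm, 31 mm to either side in y (54 mm clear between them); their tips rise 18 mm in front (x = -21 mm) and humps 15 mm behind (x = +22 mm)
- sampler: fixed bench sampler: flat white housing, x -130 to +115 mm, 240 mm wide, 34 mm high, with a drive box 200 mm wide and 74 mm high behind it (to x = +160 mm). Origin on the worktop under the carousel's axis. Its -x side is the front, where a small steel pointer, 68 mm high, at x = -121 mm, points inward just above the turntable's rim
- carousel (a joint): turn of the carousel about its vertical axis, rad, anticlockwise positive seen from above; 0 when the large bottle stands exactly behind the front pointer. Turns freely both ways against about 0.06 N m of friction and stays where left. Starts 0.5 to 1.2 rad on the positive side. The 212 mm turntable's top is 57 mm above the worktop
- slot (a point): middle of the mouth of the slot in the carousel's hub, on the turning axis, 80 mm above the worktop; turns with the carousel. Slot: 40 mm along this point's y, 10 mm along its x, 18 mm deep, flat floor, in a 58 x 30 mm steel block. Along the sampler's y at carousel = 0. The seated key stands on the floor, its lower edge 18 mm below this point, with 0.06 rad of turning play either way
- stock_centre (a point): axis of the one large bottle (amber, white cap, 52 mm wide, top 140 mm above the worktop), 72 mm from the carousel's axis, at the height of the hub's top. The other five wells, 60 degrees apart on the same circle, hold small bottles, 29 mm wide, tops at 96 mm. All sit fast in the turntable
- front_mark (a point): where the large bottle's axis must come: 72 mm in front of the carousel's axis, in line with the pointer, fixed to the housing; same height as stock_centre
- stapler: bystander: blue stapler 34 x 124 x 50 mm, loose, behind on the right; origin under its middle
- screwdriver: bystander: screwdriver 178 mm long, 22 mm thick, loose, lying on the right; origin under its middle
- beaker_small: bystander: small empty glass beaker, 47 mm wide, 58 mm high, loose, near the robot on the right; origin under its middle
- bottle_cap: bystander: blue screw cap 37 mm wide, 24 mm high, loose, next to the beaker; origin under its middle
Not all that is in view belongs to the job. Leave any brown or yellow look-alike of the key alone.

How it is judged:
On the way, in this order (a step that is already met when the one before it is completed fails the run):
1. the key is lifted off the hook in the gripper: clear of the stand, its blade at least 100 mm above the worktop (height (world z) of key_tip above 0.1 m and contact force between key and key_stand below 0.05 N and contact force between the fingers and key above 1 N), for 0.1 s.
2. the key's blade is seated in the hub's slot, at least 14 mm deep, while the large bottle is still away from the front (z of key_tip in the frame of slot below -0.014 m and horizontal distance between key_tip and slot below 0.005 m and contact force between the fingers and key above 1 N and horizontal distance between stock_centre and front_mark above 0.02 m), for 0.1 s.
At the end, for the whole second after the job is handed in: The large bottle's axis is within 6 mm of the place behind the front pointer, the carousel is still (under 0.03 rad/s), the key stands upright (within 7 degrees) with its blade at least 14 mm deep in the hub's slot and within 5 mm of its middle, and the fingers are gripping the key (more than 2 N) (horizontal distance between stock_centre and front_mark below 0.006 m and velocity of joint carousel between -0.03 and 0.03 rad/s and z of key_tip in the frame of slot below -0.014 m and horizontal distance between key_tip and slot below 0.005 m and angle between key's own z axis and vertical below 0.12 rad and contact force between the fingers and key above 2 N and contact force between key and key_stand below 0.05 N); the arm keeps its last pose, push and grip.
It fails at once if the gripper or arm presses on the sampler, its turntable, hub or bottles (contact force between any of the arm, the fingers and sampler above 3 N).
It fails at once if the stapler is shifted by more than 20 mm (distance of stapler from where it was at the start of the episode above 0.02 m).
It fails at once if the screwdriver is shifted by more than 20 mm (distance of screwdriver from where it was at the start of the episode above 0.02 m).
It fails at once if the beaker is shifted by more than 20 mm (distance of beaker_small from where it was at the start of the episode above 0.02 m).
It fails at once if the cap is shifted by more than 20 mm (distance of bottle_cap from where it was at the start of the episode above 0.02 m).
It also fails if it takes over 45 s, if anything falls off the work surface, if the arm or the gripper's body presses on something with over 40 N, if the wrist force passes 120 N, or if a joint passes its speed limit or range.

### The arm

A 6-joint arm with a two-finger parallel gripper is mounted at the origin on the work surface; the furniture and walls round the work are solid. World frame = base frame: x ahead of the robot, y to its left, z up, the work surface at z = 0. Lengths are in m, angles in rad, forces in N, time in s.
With the tool pointing down it reaches from about 0.35 to 0.975 m from the base axis. Payload 7.1 kg.
Tool frame: the origin (TCP) lies at the very end of the fingers, on their centre line; the grasp point (between the pads) lies 19 mm behind it (env.grip_point_offset is the distance from the TCP to the grasp point, in m); z points along the fingers, y is the line along which they close (so a half turn about z gives the same grasp; the last joint's range is limited). The gripper opens to 88 mm and grips with 3 to 60 N. Pads are 20 mm wide; open, the fingers measure 115 mm over their backs; the gripper's body (75 mm by 178 mm) begins 61 mm behind the grasp point.
Start: joints at [-1.333, 0.423, 1.63, -0, 1.089, -0.019], TCP at [0.159, -0.604, 0.223] pointing down, gripper open.
Joint ranges: [-3, 3], [-0.9, 2.11], [0.09, 2.58], [-1.31, 4.45], [0.11, 2.69], [-2.54, 2.54]. Speed limits (rad/s): [2.39, 2.39, 3.01, 3.14, 3.14, 3.14].

### API

Orientations are given as [roll, pitch, yaw] about the fixed x, y, z axes, in that order (R = Rz(yaw) Ry(pitch) Rx(roll)).
In Python, from bench import env gives the robot as it stands.
- The arm moves only by the tool play_rows, never from a script. Its argument "deltas" is a list of rows, each an object of numbers: "ax", "ay", "az": the turn, a rotation vector about the tool's x, y, z in degrees; "x", "y", "z": the shift along the tool's x, y, z in m; "grip": the finger opening in m, from 0 to 0.0878. In form: [{"ax": .., "ay": .., "az": .., "x": .., "y": .., "z": .., "grip": ..}, ...]. A call has 1 to 5 rows; each row is the pose to reach, as a shift and turn from the pose commanded when the call began, along the tool's axes at that moment; what a row does not reach only later rows make up. A row lasts 1/12 s, in which the tool goes at most 41.7 mm and 7.16 degrees, less where a joint would pass 70% of its speed; a pose out of reach is approached as far as the arm can. A call with a gripper value outside its range is refused whole. The fingers move at their own pace and stop on an object; the grip force is fixed at half the most. Time passes only in rows, so rows that repeat a pose let the fingers close. It gives the time, the measured TCP pose, the force, the opening and the grip force at its end, in the units of the state.
- env.get_state(): the state, without advancing time (a new reading comes with each control period).
- env.camera(name): name is "side" or "top" or "wrist"; returns (picture, depth): 480x640x3 uint8, blue, green, red; 480x640 float32, m along the optical axis (not along the pixel's ray), 0 where there is no reading.
- env.camera_info(name): a dict with "vertical_fov" (degrees; the focal length in pixels is half the picture's height over the tangent of half this angle, whatever the lens; pixels are square), "cx", "cy" (the principal point, pixels), "dist_coeffs" ([k1, k2, p1, p2, k3] as OpenCV has them; the pictures are not rectified), "rvec" (rotation vector, rad) and "tvec" (3), from world to camera coordinates, as OpenCV has them. Camera axes: x right, y down, z forward; pixel columns grow to the right and rows downward; lengths in m; the calibration is good to about 2 mm. A picture is of the moment at which its call begins: read the wrist's pose just before it. camera_info takes no time and is no camera call; for the wrist camera it gives the pose at the moment of the call.
- env.sign_off(): hands the job in; it is judged then, once.
The state is a dict: "time": time; "joint_pos": joint angles; "qd": joint speeds; "effort": joint torques, N m; "ee_pos": TCP position; "tcp_rot": TCP orientation; "force": force on the tool from outside, world axes, zero at the start; "moment": the same for the moment, N m; "width": opening from 0.0 (shut) to 1.0 (fully open); "finger_force": force on a finger pad.
Only numpy, scipy, OpenCV 4.12 (cv2) and the standard library are available. Lean on these libraries where they do the work, as an engineer would, in place of code of your own. Each camera call takes 0.05 s, during which the arm holds its last target. There are 200 camera calls.

## Working session

There is one attempt and no reset: what is moved stays moved. The work goes in short steps, Python scripts to look and compute and a tool call to move; the robot and the scene stay as the last step left them, time stands still between calls to the robot, and variables do not carry over. Pictures are saved under pics/ and viewed, at most 10 in all, crops included, and the job is handed in when it is done.

Besides the shell and the picture viewer there is one more tool, called after "Request:" in YAML: its name, and indented under it one key for each argument. play_rows: Moves the arm, as the interface text tells. Its arguments: {"type":"object","properties":{"deltas":{"type":"array","items":{"type":"object","properties":{"ax":{"type":"number"},"ay":{"type":"number"},"az":{"type":"number"},"x":{"type":"number"},"y":{"type":"number"},"z":{"type":"number"},"grip":{"type":"number"}}}}},"required":["deltas"]}

```bash
mkdir -p pics; cat > h.py <<'E'
import numpy as np, cv2
from bench import env
from scipy.spatial.transform import Rotation as Rn
def cam(n):
    i=env.camera_info(n); p,d=env.camera(n)
    f=240/np.tan(np.radians(i["vertical_fov"])/2)
    K=np.array([[f,0,i["cx"]],[0,f,i["cy"]],[0,0,1]])
    return p,d,(K,np.array(i["dist_coeffs"],float),cv2.Rodrigues(np.array(i["rvec"],float))[0],np.array(i["tvec"],float).ravel())
def rays(c,uv):
    K,D,R,t=c; u=cv2.undistortPoints(np.array(uv,float).reshape(-1,1,2),K,D).reshape(-1,2)
    return -R.T@t, np.c_[u,np.ones(len(u))]@R
def onz(c,uv,z):
    o,d=rays(c,uv); return o+d*((z-o[2])/d[:,2])[:,None]
def depthpts(c,d,uv):
    uv=np.array(uv); o,r=rays(c,uv); z=d[uv[:,1].astype(int),uv[:,0].astype(int)]; return o+r*z[:,None]
def cloud(c,d):
    v,u=np.mgrid[0:480,0:640]; o,r=rays(c,np.c_[u.ravel(),v.ravel()]); return (o+r*d.reshape(-1,1)).reshape(480,640,3)
def proj(c,P):
    K,D,R,t=c; return cv2.projectPoints(np.array(P,float).reshape(-1,3),cv2.Rodrigues(R)[0],t,K,D)[0].reshape(-1,2)
E
python3 - <<'E'
from h import *
for n in("top","side"):
    p,d,c=cam(n); cv2.imwrite(f"pics/{n}0.png",p); np.savez(f"{n}0.npz",p=p,d=d)
    print(n,-c[2].T@c[3],(d>0).mean())
s=env.get_state();print(s);print(env.grip_point_offset)
E
```

```text
top [ 0.28255466 -0.15209854  1.21003009] 0.9959928385416666
side [ 0.11888722 -1.1273717   0.88964273] 0.9960188802083333
{'time': 0.1, 'joint_pos': array([-1.33301870e+00,  4.23756991e-01,  1.63060515e+00, -2.27389378e-05,
        1.08858040e+00, -1.89982177e-02]), 'qd': array([ 0.00098867, -0.00164112, -0.00178229, -0.00131584,  0.00098127,
       -0.00213731]), 'effort': array([ 4.50469261e-04, -5.45612955e+01, -2.74324769e+01,  6.44074380e-02,
        1.87794724e-02, -1.63532923e-05]), 'ee_pos': array([ 0.15863048, -0.60402239,  0.22198737]), 'tcp_rot': array([-3.14024262e+00, -5.51585758e-06,  2.56786402e-01]), 'force': array([ 0.01504107, -0.1742591 , -0.16235898]), 'moment': array([-0.03861538, -0.03438146, -0.03873514]), 'finger_force': 0.0, 'width': 0.9998460845696798}
0.0187
```

View pics/top0.png

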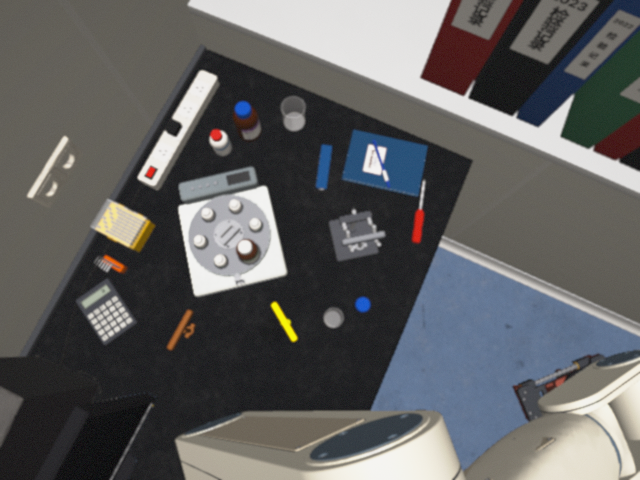

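View pics/side0.png

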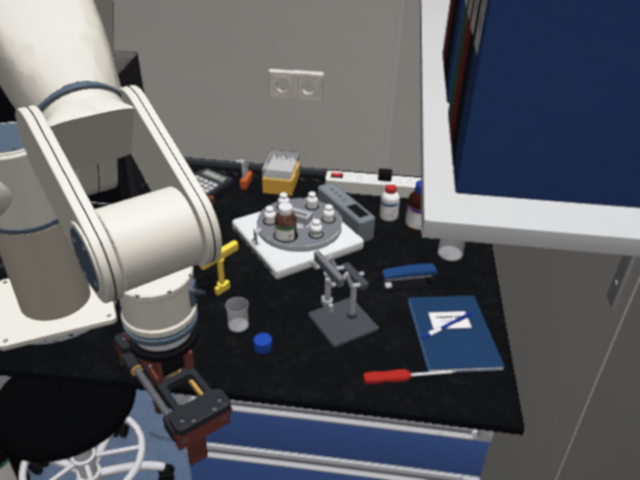

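The top view shows the grey key hanging on the stand at about (362,240). The yellow key at (284,321) and the brown one at (181,330) are the look-alikes lying on the bench. The sampler is centred near (230,237), with its large bottle at (247,250) and its pointer at (240,281). I'll measure from here and confirm the key in a crop.

```bash
python3 - <<'E'
from h import *
p,d,c=cam("top"); P=cloud(c,d); Z=P[...,2]
v,u=np.mgrid[0:480,0:640]
def reg(x0,x1,y0,y1,lo,hi): return (u>=x0)&(u<x1)&(v>=y0)&(v<y1)&(Z>lo)&(Z<hi)
def rect(m,z=None):
    uv=np.c_[u[m],v[m]]; X=onz(c,uv,z) if z else P[m]
    r=cv2.minAreaRect((X[:,:2]*1000).astype(np.float32)); return len(X),np.round(np.median(P[m][:,2]),4),np.round(X.mean(0),4),[np.round(q,1) for q in r]
print("bar",rect(reg(325,400,200,270,.162,.19),.174))
print("foot",rect(reg(325,390,200,265,.006,.02),.012))
print("stand hi",rect(reg(325,400,200,270,.11,.135),.128))
print("bench z",np.median(Z[340:360,220:260]))
print("housing",rect(reg(175,292,180,300,.025,.042),.034))
print("table",rect(reg(175,292,180,300,.050,.064),.057))
m=reg(180,285,190,290,.050,.064); (cc,r)=cv2.minEnclosingCircle((onz(c,np.c_[u[m],v[m]],.057)[:,:2]*1000).astype(np.float32)); print("circle",cc,r)
print("hub",rect(reg(210,248,215,250,.072,.088),.08))
print("big",rect(reg(225,275,225,275,.125,.16),.140))
for n,(lo,hi) in {"small":(.088,.105)}.items():
    n,l,s,ce=cv2.connectedComponentsWithStats(reg(175,292,180,300,lo,hi).astype(np.uint8))
    for i in range(1,n):
        if s[i,4]>30: print("small",ce[i],onz(c,[ce[i]],.096)[0])
a=cv2.resize(p[180:300,300:440],None,fx=4,fy=4,interpolation=2);b=cv2.resize(p[185:300,175:295],None,fx=4,fy=4,interpolation=2)
cv2.imwrite("pics/crop1.png",a);cv2.imwrite("pics/crop2.png",b)
E
```

```text
bar (327, np.float64(0.172), array([ 0.5011, -0.2889,  0.174 ]), [array([ 501.5, -289.6]), array([47.8, 98.5]), np.float64(6.1)])
foot (1025, np.float64(0.0117), array([ 0.5344, -0.2803,  0.012 ]), [array([ 560.4, -303.7]), array([150.8, 150.3]), np.float64(3.3)])
stand hi (350, np.float64(0.1274), array([ 0.5613, -0.2834,  0.128 ]), [array([ 549.7, -290. ]), array([84.2, 77.8]), np.float64(40.7)])
bench z 6.691913378964465e-05
housing (3124, np.float64(0.0335), array([0.5335, 0.0202, 0.034 ]), [array([562.9,  30. ]), array([256.3, 239.6]), np.float64(8.8)])
table (4125, np.float64(0.0575), array([0.5702, 0.0342, 0.057 ]), [array([565.4,  31.1]), array([242.8, 210.9]), np.float64(11.2)])
circle (567.5887451171875, 55.97901916503906) 130.31893920898438
hub (250, np.float64(0.0794), array([0.5682, 0.0329, 0.08  ]), [array([583.4,  46.9]), array([80.6, 57.8]), np.float64(41.7)])
big (167, np.float64(0.1392), array([ 0.512 , -0.0179,  0.14  ]), [array([512.1, -17.6]), array([33.9, 31.1]), np.float64(40.5)])
small [233.69387755 203.59183673] [0.63413094 0.00925213 0.096     ]
small [205.75 212.  ] [0.61864179 0.07937437 0.096     ]
small [254.5 222.5] [ 0.58119614 -0.03937447  0.096     ]
small [197.72 239.64] [0.55035589 0.10146454 0.096     ]
small [218.72 259.32] [0.49725424 0.05229527 0.096     ]
```

View pics/crop1.png

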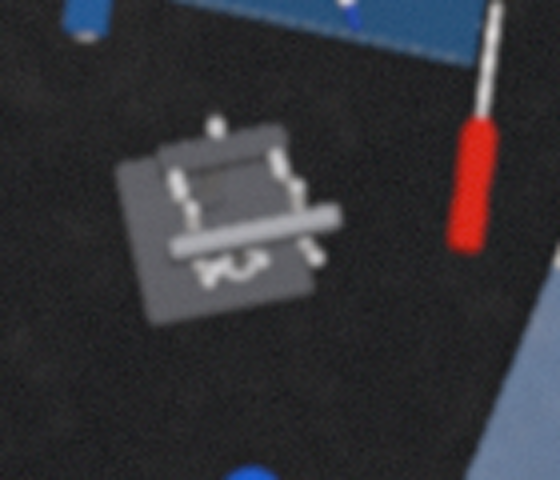

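View pics/crop2.png

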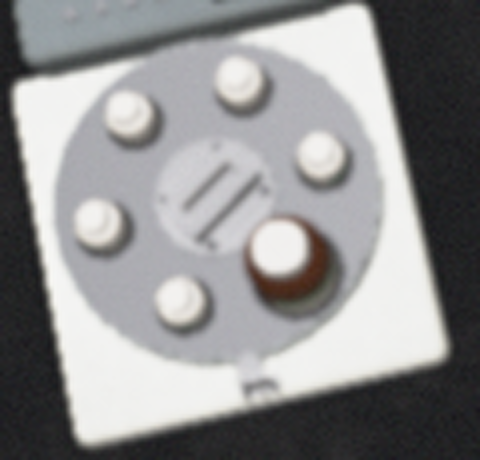

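Crop 1 confirms it: the grey key's bar lies across the two prongs at about (343,241)–(385,234) in the full image. Crop 2 shows the hub slot at about (231,233), the amber bottle at (247,250) and the pointer at about (238,279). Opposite bottle pairs put the carousel axis at (0.5656, 0.0308). Next I need the yaws.

```bash
python3 - <<'E'
from h import *
f=np.load("top0.npz"); p,d=f["p"],f["d"]; _,_,c=cam("top"); P=cloud(c,d); Z=P[...,2]
v,u=np.mgrid[0:480,0:640]
m=((u>325)&(u<400)&(v>200)&(v<270)&(Z>.162)&(Z<.19))
X=onz(c,np.c_[u[m],v[m]],.174)[:,:2]
for k in range(4):
    vx,vy,x0,y0=cv2.fitLine(X.astype(np.float32),cv2.DIST_HUBER,0,.001,.001).ravel(); n=np.array([-vy,vx]); e=(X-[x0,y0])@n; X=X[abs(e)<.011]
t=(X-[x0,y0])@[vx,vy]
print("bar yaw",np.degrees(np.arctan2(vy,vx)),"ext",t.min(),t.max(),"mid",np.array([x0,y0])+(t.min()+t.max())/2*np.array([vx,vy]),"halfwid",e.min(),e.max())
# housing side edges: white mask on plane .034
w=(p.min(2)>200)&(u>170)&(u<295)&(v>180)&(v<302)&(abs(Z-.034)<.008)
X=onz(c,np.c_[u[w],v[w]],.034)[:,:2]; r=cv2.minAreaRect((X*1000).astype(np.float32)); print("housing",r,cv2.boxPoints(r).round(1).tolist())
# pointer
for z0 in (.062,):
    q=(Z>.060)&(Z<.075)&(u>225)&(u<255)&(v>265)&(v<295); print("ptr",q.sum(),onz(c,np.c_[u[q],v[q]],.068).mean(0) if q.any() else 0)
    a=onz(c,np.c_[u[q],v[q]],.068).mean(0)[:2]-[.5656,.0308]; print(a,np.degrees(np.arctan2(-a[1],-a[0])))
ft=(u>325)&(u<392)&(v>205)&(v<268)&(abs(Z-.012)<.004)&(p.min(2)>55)
X=onz(c,np.c_[u[ft],v[ft]],.012)[:,:2]; print("foot",cv2.minAreaRect((X*1000).astype(np.float32)))
E
```

```text
bar yaw -83.33583 ext -0.04868651788225346 0.04930061829026777 mid [ 0.5014153  -0.28981952] halfwid -0.008473870429297304 0.007719623863527179
housing ((558.8903198242188, 30.018707275390625), (240.2260284423828, 236.9489288330078), 8.721043586730957) [[422.20001220703125, 128.89999389648438], [458.1000061035156, -105.30000305175781], [695.5999755859375, -68.9000015258789], [659.7000122070312, 165.3000030517578]]
ptr 67 [0.45820024 0.01274286 0.068     ]
[-0.10739976 -0.01805714] 9.543886535117624
foot ((541.7247924804688, -285.50909423828125), (109.22805786132812, 107.68771362304688), 6.616581916809082)
```

```bash
cat >> h.py <<'E'
def to(pos,yawdeg):
    s=env.get_state(); R=Rn.from_euler("xyz",s["tcp_rot"]); T=Rn.from_euler("xyz",[np.pi,0,np.radians(yawdeg)])
    print("t",round(s["time"],2),"tcp",s["ee_pos"].round(4),"rpy",np.degrees(s["tcp_rot"]).round(2),"F",s["force"].round(1),"M",s["moment"].round(2),"w",round(s["width"]*.0878,4),"ff",round(s["finger_force"],1))
    print("delta",R.inv().apply(np.array(pos)-s["ee_pos"]).round(4),"turn",np.degrees((R.inv()*T).as_rotvec()).round(2))
E
python3 -c "
from h import *
to([.5014,-.29,.29],96.7)"
```

```text
t 0.2 tcp [ 0.1587 -0.6042  0.2222] rpy [-179.95    0.     14.72] F [0.  1.3 0.7] M [0.04 0.01 0.01] w 0.0878 ff 0.0
delta [ 0.4113 -0.2169 -0.0676] turn [-4.000e-02 -4.000e-02 -8.198e+01]
```

Request:
play_rows:
  deltas:
    - {"x": 0.034, "y": -0.018, "z": -0.014, "az": -6.8, "grip": 0.06}
    - {"x": 0.068, "y": -0.036, "z": -0.028, "az": -13.6, "grip": 0.06}
    - {"x": 0.102, "y": -0.054, "z": -0.042, "az": -20.4, "grip": 0.06}
    - {"x": 0.136, "y": -0.072, "z": -0.055, "az": -27.2, "grip": 0.06}
    - {"x": 0.17, "y": -0.09, "z": -0.068, "az": -34, "grip": 0.06}

```text
invalid input
```

```bash
python3 -c "
from h import *
to([.5014,-.29,.29],96.7)"
```

```text
t 0.2 tcp [ 0.1587 -0.6042  0.2222] rpy [-179.95    0.     14.72] F [0.  1.3 0.7] M [0.04 0.01 0.01] w 0.0878 ff 0.0
delta [ 0.4113 -0.2169 -0.0676] turn [-4.000e-02 -4.000e-02 -8.198e+01]
```

Request:
play_rows:
  deltas:
    - {"ax": 0, "ay": 0, "az": -6.8, "x": 0.034, "y": -0.018, "z": -0.014, "grip": 0.06}
    - {"ax": 0, "ay": 0, "az": -13.6, "x": 0.068, "y": -0.036, "z": -0.028, "grip": 0.06}
    - {"ax": 0, "ay": 0, "az": -20.4, "x": 0.102, "y": -0.054, "z": -0.042, "grip": 0.06}
    - {"ax": 0, "ay": 0, "az": -27.2, "x": 0.136, "y": -0.072, "z": -0.055, "grip": 0.06}
    - {"ax": 0, "ay": 0, "az": -34, "x": 0.17, "y": -0.09, "z": -0.068, "grip": 0.06}

```text
time: 0.62
ee_pos: [0.3012, -0.4728, 0.2912]
tcp_rot: [-3.141, -0.0, 0.856]
force: [0.5, -1.1, 0.4]
width: 0.694
finger_force: 0.0
```

```bash
python3 -c "
from h import *
to([.5014,-.29,.29],96.7)"
```

```text
t 0.62 tcp [ 0.3012 -0.4728  0.2912] rpy [-1.7999e+02 -1.0000e-02  4.9020e+01] F [ 0.5 -1.1  0.4] M [-0.03 -0.01  0.  ] w 0.0609 ff 0.0
delta [0.2693 0.0312 0.0012] turn [-1.000e-02 -1.000e-02 -4.768e+01]
```

Request:
play_rows:
  deltas:
    - {"ax": 0, "ay": 0, "az": -7, "x": 0.038, "y": 0.004, "z": 0, "grip": 0.06}
    - {"ax": 0, "ay": 0, "az": -14, "x": 0.076, "y": 0.009, "z": 0, "grip": 0.06}
    - {"ax": 0, "ay": 0, "az": -21, "x": 0.114, "y": 0.013, "z": 0, "grip": 0.06}
    - {"ax": 0, "ay": 0, "az": -28, "x": 0.152, "y": 0.018, "z": 0, "grip": 0.06}
    - {"ax": 0, "ay": 0, "az": -35, "x": 0.19, "y": 0.022, "z": 0, "grip": 0.06}

```text
time: 1.03
ee_pos: [0.4434, -0.3445, 0.2907]
tcp_rot: [3.141, 0.0, 1.467]
force: [-0.1, -1.7, -0.4]
width: 0.681
finger_force: 0.0
```

```bash
python3 -c "
from h import *
to([.5014,-.29,.27],96.7)"
```

```text
t 1.03 tcp [ 0.4434 -0.3445  0.2907] rpy [1.7999e+02 1.0000e-02 8.4060e+01] F [-0.1 -1.7 -0.4] M [-0.02 -0.08  0.07] w 0.0598 ff 0.0
delta [0.0602 0.0521 0.0207] turn [ 1.000e-02  1.000e-02 -1.264e+01]
```

Request:
play_rows:
  deltas:
    - {"ax": 0, "ay": 0, "az": -6.3, "x": 0.03, "y": 0.026, "z": 0.01, "grip": 0.06}
    - {"ax": 0, "ay": 0, "az": -12.6, "x": 0.06, "y": 0.052, "z": 0.02, "grip": 0.06}
    - {"ax": 0, "ay": 0, "az": -12.6, "x": 0.06, "y": 0.052, "z": 0.02, "grip": 0.06}

```text
time: 1.28
ee_pos: [0.5036, -0.2873, 0.2688]
tcp_rot: [-3.141, -0.003, 1.691]
force: [0.2, -0.3, -0.5]
width: 0.681
finger_force: 0.0
```

```bash
python3 - <<'E'
from h import *
to([.5014,-.29,.146],96.7)
p,d,c=cam("wrist"); cv2.imwrite("pics/w1.png",p); P=cloud(c,d); Z=P[...,2]
v,u=np.mgrid[0:480,0:640]
m=(Z>.168)&(Z<.18)&(np.hypot(P[...,0]-.5014,P[...,1]+.29)<.06)
X=onz(c,np.c_[u[m],v[m]],.174)[:,:2]; print(len(X), np.percentile(Z[m],[5,50,95]))
for k in range(5):
    vx,vy,x0,y0=cv2.fitLine(X.astype(np.float32),cv2.DIST_HUBER,0,.001,.001).ravel(); e=(X-[x0,y0])@[-vy,vx]; X=X[abs(e)<.010]
t=(X-[x0,y0])@[vx,vy]; print("yaw",np.degrees(np.arctan2(vy,vx)),"ext",t.min(),t.max(),"mid",np.array([x0,y0])+(t.min()+t.max())/2*np.array([vx,vy]),e.min(),e.max())
E
```

```text
t 1.28 tcp [ 0.5036 -0.2873  0.2688] rpy [-1.7998e+02 -1.5000e-01  9.6890e+01] F [ 0.2 -0.3 -0.5] M [ 0.03 -0.06  0.01] w 0.0598 ff 0.0
delta [-0.0027 -0.0025  0.1228] turn [-0.02 -0.15  0.19]
3135 [0.17001915 0.17369813 0.17510631]
yaw -83.300285 ext -0.04373411762783974 0.05473654922014499 mid [ 0.50343106 -0.28856363] -0.006763559338584609 0.006791260693565044
```

View pics/w1.png

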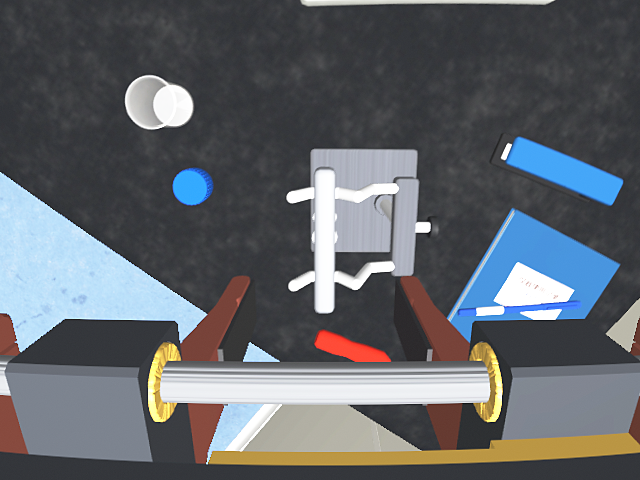

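Request:
play_rows:
  deltas:
    - {"ax": 0, "ay": 0, "az": 0.2, "x": -0.0015, "y": -0.001, "z": 0.035, "grip": 0.06}
    - {"ax": 0, "ay": 0, "az": 0.2, "x": -0.0015, "y": -0.001, "z": 0.07, "grip": 0.06}
    - {"ax": 0, "ay": 0, "az": 0.2, "x": -0.0015, "y": -0.001, "z": 0.1, "grip": 0.06}
    - {"ax": 0, "ay": 0, "az": 0.2, "x": -0.0015, "y": -0.001, "z": 0.122, "grip": 0.06}
    - {"ax": 0, "ay": 0, "az": 0.2, "x": -0.0015, "y": -0.001, "z": 0.122, "grip": 0.06}

```text
time: 1.75
ee_pos: [0.4961, -0.293, 0.1445]
tcp_rot: [-3.135, -0.005, 1.675]
force: [-0.9, 0.8, 0.1]
width: 0.681
finger_force: 0.0
```

```bash
python3 -c "
from h import *
to([.5025,-.289,.146],96.7)"
```

```text
t 1.75 tcp [ 0.4961 -0.293   0.1445] rpy [-179.62   -0.27   95.97] F [-0.9  0.8  0.1] M [-0.03 -0.08 -0.01] w 0.0598 ff 0.0
delta [ 0.0034  0.0068 -0.0016] turn [-0.38 -0.27 -0.73]
```

Request:
play_rows:
  deltas:
    - {"ax": 0, "ay": 0, "az": 0, "x": 0, "y": 0, "z": 0, "grip": 0.03}
    - {"ax": 0, "ay": 0, "az": 0, "x": 0, "y": 0, "z": 0, "grip": 0.0}
    - {"ax": 0, "ay": 0, "az": 0, "x": 0, "y": 0, "z": 0, "grip": 0.0}
    - {"ax": 0, "ay": 0, "az": 0, "x": 0, "y": 0, "z": 0, "grip": 0.0}
    - {"ax": 0, "ay": 0, "az": 0, "x": 0, "y": 0, "z": 0, "grip": 0.0}

```text
time: 2.17
ee_pos: [0.5003, -0.2942, 0.1501]
tcp_rot: [3.14, 0.001, 1.677]
force: [-0.2, 1.1, -0.4]
width: 0.34
finger_force: 0.0
```

```bash
python3 -c "
from h import *
to([.5025,-.289,.246],96.7)"
```

```text
t 2.17 tcp [ 0.5003 -0.2942  0.1501] rpy [1.7989e+02 8.0000e-02 9.6100e+01] F [-0.2  1.1 -0.4] M [-0.05 -0.11  0.07] w 0.0299 ff 0.0
delta [ 0.0047  0.0029 -0.0959] turn [ 0.11  0.09 -0.6 ]
```

Request:
play_rows:
  deltas:
    - {"ax": 0, "ay": 0, "az": -0.6, "x": 0.0047, "y": 0.003, "z": 0.003, "grip": 0.03}
    - {"ax": 0, "ay": 0, "az": -0.6, "x": 0.0047, "y": 0.003, "z": 0.003, "grip": 0.03}
    - {"ax": 0, "ay": 0, "az": -0.6, "x": 0.0047, "y": 0.003, "z": 0.003, "grip": 0.03}
    - {"ax": 0, "ay": 0, "az": -0.6, "x": 0.0047, "y": 0.003, "z": 0.003, "grip": 0.03}
    - {"ax": 0, "ay": 0, "az": -0.6, "x": 0.0047, "y": 0.003, "z": 0.003, "grip": 0.03}

```text
time: 2.58
ee_pos: [0.5022, -0.2885, 0.1457]
tcp_rot: [-3.142, -0.0, 1.688]
force: [0.3, -0.5, -0.8]
width: 0.34
finger_force: 0.0
```

```bash
python3 - <<'E'
from h import *
to([.5025,-.289,.147],96.7)
p,d,c=cam("wrist"); cv2.imwrite("pics/w2.png",p)
E
```

```text
t 2.58 tcp [ 0.5022 -0.2885  0.1457] rpy [-179.99   -0.     96.73] F [ 0.3 -0.5 -0.8] M [-0.08 -0.07 -0.05] w 0.0299 ff 0.0
delta [-0.0005  0.0003 -0.0013] turn [-0.01 -0.    0.03]
```

View pics/w2.png

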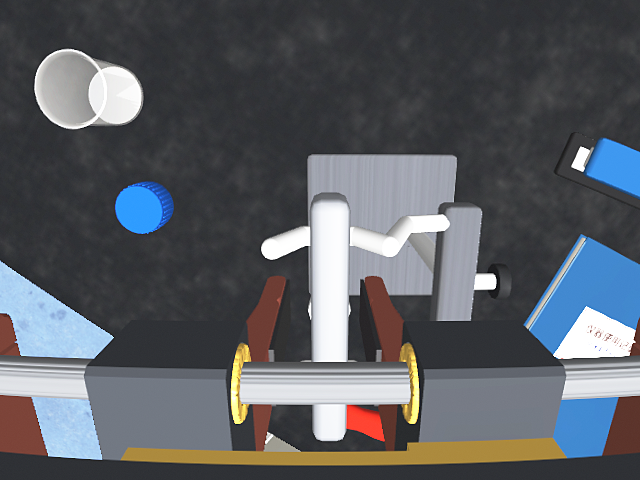

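The bar at (330,315) sits between the two fingers at (270,330) and (382,330). I'll close the fingers on it.

Request:
play_rows:
  deltas:
    - {"ax": 0, "ay": 0, "az": 0, "x": 0, "y": 0, "z": 0, "grip": 0.0}
    - {"ax": 0, "ay": 0, "az": 0, "x": 0, "y": 0, "z": 0, "grip": 0.0}
    - {"ax": 0, "ay": 0, "az": 0, "x": 0, "y": 0, "z": 0, "grip": 0.0}
    - {"ax": 0, "ay": 0, "az": 0, "x": 0, "y": 0, "z": 0, "grip": 0.0}
    - {"ax": 0, "ay": 0, "az": 0, "x": 0, "y": 0, "z": 0, "grip": 0.0}

```text
time: 3.05
ee_pos: [0.5023, -0.2887, 0.1457]
tcp_rot: [3.141, 0.0, 1.688]
force: [0.7, 0.6, -0.4]
width: 0.188
finger_force: 30.0
```

```bash
python3 -c "
from h import *
to([.5025,-.289,.246],96.7)"
```

```text
t 3.05 tcp [ 0.5023 -0.2887  0.1457] rpy [1.7998e+02 1.0000e-02 9.6710e+01] F [ 0.7  0.6 -0.4] M [-0.05 -0.3   0.02] w 0.0165 ff 30.0
delta [-0.0003  0.0002 -0.1003] turn [0.02 0.01 0.01]
```

Request:
play_rows:
  deltas:
    - {"ax": 0, "ay": 0, "az": 0, "x": 0, "y": 0, "z": -0.02, "grip": 0.0}
    - {"ax": 0, "ay": 0, "az": 0, "x": 0, "y": 0, "z": -0.05, "grip": 0.0}
    - {"ax": 0, "ay": 0, "az": 0, "x": 0, "y": 0, "z": -0.08, "grip": 0.0}
    - {"ax": 0, "ay": 0, "az": 0, "x": 0, "y": 0, "z": -0.11, "grip": 0.0}
    - {"ax": 0, "ay": 0, "az": 0, "x": 0, "y": 0, "z": -0.12, "grip": 0.0}

```text
time: 3.47
ee_pos: [0.5036, -0.2896, 0.2698]
tcp_rot: [3.137, 0.004, 1.688]
force: [1.1, -0.1, -1.9]
width: 0.187
finger_force: 30.0
```

Request:
play_rows:
  deltas:
    - {"ax": 0, "ay": 0, "az": 0, "x": 0, "y": 0, "z": 0, "grip": 0.0}
    - {"ax": 0, "ay": 0, "az": 0, "x": 0, "y": 0, "z": 0, "grip": 0.0}
    - {"ax": 0, "ay": 0, "az": 0, "x": 0, "y": 0, "z": 0, "grip": 0.0}

```text
time: 3.72
ee_pos: [0.501, -0.288, 0.2635]
tcp_rot: [-3.139, -0.002, 1.688]
force: [-0.3, 0.2, -1.8]
width: 0.188
finger_force: 30.0
```

```bash
python3 - <<'E'
from h import *
to([.5656,.0308,.27],132.4)
for n in("wrist","side"):
    p,d,c=cam(n); P=cloud(c,d); cv2.imwrite(f"pics/{n}3.png",p)
    np.savez(n+"3.npz",p=p,d=d)
    if n=="side":
        g=proj(c,[env.get_state()["ee_pos"]])[0]; print(g); x,y=int(g[0]),int(g[1]); b=cv2.resize(p[max(y-80,0):y+90,max(x-90,0):x+90],None,fx=3,fy=3)
        a=cv2.resize(p,(400,300)) 
    else: w=cv2.resize(p[150:480,160:480],None,fx=.9,fy=.9)
H=max(b.shape[0],w.shape[0]); f=lambda i:cv2.copyMakeBorder(i,0,H-i.shape[0],0,0,0)
o=np.hstack([f(w),f(b)])[:600,:800]; cv2.imwrite("pics/c3.png",o)
E
```

```text
t 3.72 tcp [ 0.501  -0.288   0.2635] rpy [-1.7984e+02 -1.2000e-01  9.6710e+01] F [-0.3  0.2 -1.8] M [-0.02 -0.09  0.05] w 0.0165 ff 30.0
delta [ 0.3091  0.1014 -0.0061] turn [ -0.12  -0.17 -35.69]
[328.16395435 225.42498264]
```

View pics/c3.png

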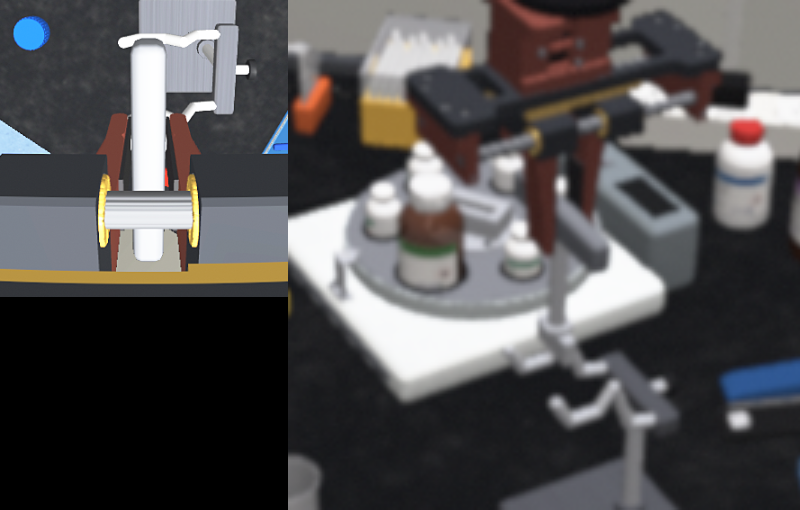

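The key hangs upright in the fingers, clear of the hook. In the side crop its blade is near (560,350) and the prongs are below it. Next I'll move to about 90 mm short of the slot and look from close by.

Request:
play_rows:
  deltas:
    - {"ax": 0, "ay": 0, "az": -4, "x": 0.02, "y": 0.013, "z": -0.003, "grip": 0.0}
    - {"ax": 0, "ay": 0, "az": -10, "x": 0.052, "y": 0.034, "z": -0.006, "grip": 0.0}
    - {"ax": 0, "ay": 0, "az": -16, "x": 0.085, "y": 0.055, "z": -0.006, "grip": 0.0}
    - {"ax": 0, "ay": 0, "az": -22, "x": 0.118, "y": 0.077, "z": -0.006, "grip": 0.0}
    - {"ax": 0, "ay": 0, "az": -27, "x": 0.15, "y": 0.098, "z": -0.006, "grip": 0.0}

```text
time: 4.23
ee_pos: [0.5819, -0.1265, 0.2701]
tcp_rot: [-3.14, -0.002, 2.164]
force: [0.9, 0.0, -1.4]
width: 0.186
finger_force: 30.0
```

```bash
python3 - <<'E'
from h import *
to([.626,-.036,.27],132.4)
E
```

```text
t 4.23 tcp [ 0.5819 -0.1265  0.2701] rpy [-1.7991e+02 -1.0000e-01  1.2398e+02] F [ 0.9  0.  -1.4] M [ 0.   -0.14 -0.02] w 0.0163 ff 30.0
delta [0.0504 0.0872 0.0001] turn [-0.08 -0.11 -8.42]
```

Request:
play_rows:
  deltas:
    - {"ax": 0, "ay": 0, "az": -3, "x": 0.017, "y": 0.03, "z": 0, "grip": 0.0}
    - {"ax": 0, "ay": 0, "az": -6, "x": 0.034, "y": 0.06, "z": 0, "grip": 0.0}
    - {"ax": 0, "ay": 0, "az": -8.4, "x": 0.05, "y": 0.087, "z": 0, "grip": 0.0}
    - {"ax": 0, "ay": 0, "az": -8.4, "x": 0.05, "y": 0.087, "z": 0, "grip": 0.0}
    - {"ax": 0, "ay": 0, "az": -8.4, "x": 0.05, "y": 0.087, "z": 0, "grip": 0.0}

```text
time: 4.65
ee_pos: [0.6263, -0.0369, 0.2698]
tcp_rot: [-3.14, -0.002, 2.308]
force: [-0.0, -0.2, -2.3]
width: 0.184
finger_force: 30.0
```

Request:
play_rows:
  deltas:
    - {"ax": 0, "ay": 0, "az": 0, "x": 0, "y": 0, "z": 0, "grip": 0.0}
    - {"ax": 0, "ay": 0, "az": 0, "x": 0, "y": 0, "z": 0, "grip": 0.0}
    - {"ax": 0, "ay": 0, "az": 0, "x": 0, "y": 0, "z": 0, "grip": 0.0}

```text
time: 4.9
ee_pos: [0.626, -0.0396, 0.2713]
tcp_rot: [-3.141, -0.0, 2.304]
force: [0.3, -0.3, -2.2]
width: 0.183
finger_force: 30.0
```

```bash
python3 - <<'E'
from h import *
to([.5656,.0308,.27],132.4)
p,d,c=cam("wrist"); cv2.imwrite("pics/w4.png",p); np.savez("w4.npz",p=p,d=d,K=c[0],D=c[1],R=c[2],t=c[3])
P=cloud(c,d);Z=P[...,2]; print(proj(c,[[.5656,.0308,.08]]))
v,u=np.mgrid[0:480,0:640]
near=np.hypot(P[...,0]-.5656,P[...,1]-.0308)
m=(abs(Z-.08)<.004)&(near<.036)
X=onz(c,np.c_[u[m],v[m]],.08)[:,:2]; print("block",len(X),cv2.minAreaRect((X*1000).astype(np.float32)))
m=(Z>.055)&(Z<.074)&(near<.018)
X=onz(c,np.c_[u[m],v[m]],.08)[:,:2]; print("slot",len(X),cv2.minAreaRect((X*1000).astype(np.float32)) if len(X)>5 else 0)
n,l,s,ce=cv2.connectedComponentsWithStats(((Z>.088)&(Z<.105)&(near<.1)).astype(np.uint8))
for i in range(1,n):
    if s[i,4]>60: print("small",s[i],ce[i],onz(c,[ce[i]],.096)[0])
E
```

```text
t 4.9 tcp [ 0.626  -0.0396  0.2713] rpy [-1.7996e+02 -3.0000e-02  1.3201e+02] F [ 0.3 -0.3 -2.2] M [-0.02 -0.2   0.02] w 0.0161 ff 30.0
delta [0.0927 0.0022 0.0013] turn [-0.04 -0.03 -0.39]
[[327.74067928 102.99504645]]
block 2016 ((567.1792602539062, 33.27581024169922), (29.74605941772461, 57.47439956665039), 42.66007995605469)
slot 626 ((562.9909057617188, 27.12272071838379), (24.228313446044922, 33.85752868652344), 42.30788803100586)
small [272   6  26  27 536] [284.89179104  19.03171642] [0.4997754  0.05466873 0.096     ]
small [366   6  25  27 516] [377.62596899  18.96317829] [0.55254174 0.10224928 0.096     ]
small [252  77  24  58 148] [269.39189189 109.42567568] [ 0.53469597 -0.00464445  0.096     ]
small [409  89  24  25 450] [420.84222222 101.16222222] [0.62008541 0.08106641 0.096     ]
small [364 167  23  24 408] [374.75735294 178.33088235] [0.63525891 0.01160162 0.096     ]
small [278 168  23  23 402] [288.8880597  178.98507463] [ 0.58270451 -0.03640599  0.096     ]
```

View pics/w4.png

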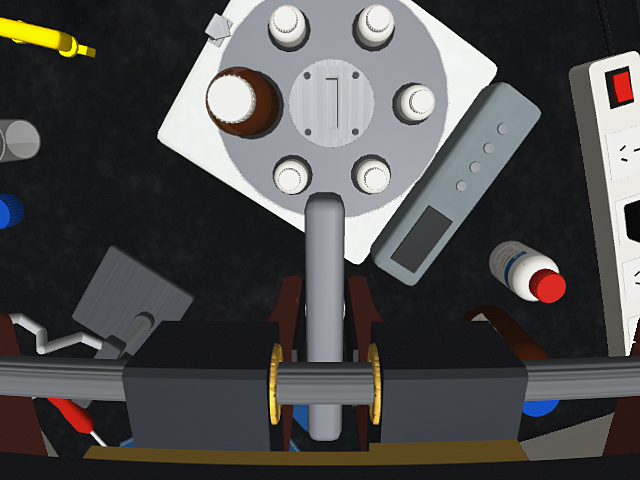

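The slot shows at (332,103), aligned with the bar at (324,320), and the yaw is about 42.5°. The wrist and top views differ by 2.5 mm, so I'll measure the bar in this same wrist picture to cancel the bias.

```bash
python3 - <<'E'
from h import *
f=np.load("w4.npz"); p,d=f["p"],f["d"]; c=(f["K"],f["D"],f["R"],f["t"]); P=cloud(c,d)
v,u=np.mgrid[0:480,0:640]
tcp=np.array([.626,-.0396,.2713]); R=Rn.from_euler("xyz",np.radians([-179.96,-.03,132.01]))
T=R.inv().apply(P.reshape(-1,3)-tcp).reshape(P.shape)
m=(u>280)&(u<370)&(v>185)&(v<450)&(T[...,2]<-.015)&(T[...,2]>-.045)&(abs(T[...,1])<.012)&((v<345)|(v>405))
zt=np.median(T[m][:,2]); print("bar top tool z",zt,m.sum())
X=onz(c,np.c_[u[m],v[m]],tcp[2]-zt); X=R.inv().apply(X-tcp)
print("bar rect in tool xy mm",cv2.minAreaRect((X[:,:2]*1000).astype(np.float32)), X.min(0),X.max(0))
# slot inner rectangle by dark edges
for q in([.5672,.0333,.08],[.5656,.0308,.08]): print("slot in tool",R.inv().apply(np.array(q)-tcp))
# floor patch of the slot by depth
m=(P[...,2]<.070)&(P[...,2]>.056)&(u>318)&(u<345)&(v>70)&(v<135); print("floor px",m.sum(),u[m].min(),u[m].max(),v[m].min(),v[m].max())
X=onz(c,np.c_[u[m],v[m]],.08); print("mouth rect tool",cv2.minAreaRect((R.inv().apply(X-tcp)[:,:2]*1000).astype(np.float32)))
cv2.imwrite("pics/slot.png",cv2.resize(p[50:155,270:390],None,fx=5,fy=5,interpolation=2))
E
```

```text
bar top tool z -0.028064443059316345 8063
bar rect in tool xy mm ((1.2757377624511719, -0.4380989074707031), (99.80979919433594, 26.77525520324707), 8.554040908813477) [-0.04869582 -0.01353501 -0.02809277] [ 0.05128003  0.01345173 -0.02803436]
slot in tool [0.09341907 0.00523261 0.19134533]
slot in tool [0.09263232 0.00237062 0.19134692]
floor px 573 326 337 79 126
mouth rect tool ((92.83930969238281, 5.5518574714660645), (37.82249450683594, 9.265264511108398), 0.01907777041196823)
```

View pics/slot.png

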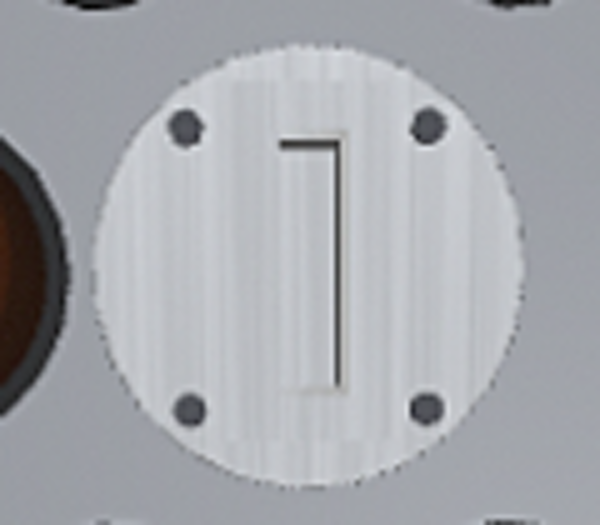

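```bash
python3 - <<'E'
from h import *
f=np.load("w4.npz"); p,d=f["p"],f["d"]; c=(f["K"],f["D"],f["R"],f["t"]); P=cloud(c,d)
v,u=np.mgrid[0:480,0:640]
tcp=np.array([.626,-.0396,.2713]); R=Rn.from_euler("xyz",np.radians([-179.96,-.03,132.01]))
T=R.inv().apply(P.reshape(-1,3)-tcp).reshape(P.shape)
for a,b in((203,235),(235,270),(415,432)):
    m=(u>280)&(u<370)&(v>a)&(v<b)&(abs(T[...,2]+.028)<.0015)
    print(a,np.percentile(T[m][:,1],[1,50,99]),np.percentile(u[m],[1,99]))
cm=R.inv().apply(-c[2].T@c[3]-tcp); print("cam in tool",cm)
E
```

```text
203 [-0.00643111 -0.00032828  0.00579922] [306. 342.]
235 [-0.00631656 -0.00034402  0.00584669] [307. 342.]
415 [-0.0065302  -0.00047243  0.00557788] [309. 339.]
cam in tool [ 7.28191553e-02  8.60210762e-06 -1.62293154e-01]
```

Request:
play_rows:
  deltas:
    - {"ax": 0, "ay": 0, "az": -0.5, "x": 0.025, "y": 0.0015, "z": 0, "grip": 0.0}
    - {"ax": 0, "ay": 0, "az": -0.5, "x": 0.055, "y": 0.003, "z": 0.01, "grip": 0.0}
    - {"ax": 0, "ay": 0, "az": -0.5, "x": 0.08, "y": 0.0045, "z": 0.03, "grip": 0.0}
    - {"ax": 0, "ay": 0, "az": -0.5, "x": 0.092, "y": 0.0052, "z": 0.05, "grip": 0.0}
    - {"ax": 0, "ay": 0, "az": -0.5, "x": 0.092, "y": 0.0052, "z": 0.07, "grip": 0.0}

```text
time: 5.37
ee_pos: [0.5669, 0.0343, 0.2015]
tcp_rot: [3.141, -0.0, 2.315]
force: [0.4, -0.3, -2.6]
width: 0.189
finger_force: 30.0
```

Request:
play_rows:
  deltas:
    - {"ax": 0, "ay": 0, "az": 0, "x": 0, "y": 0, "z": 0, "grip": 0.0}
    - {"ax": 0, "ay": 0, "az": 0, "x": 0, "y": 0, "z": 0, "grip": 0.0}
    - {"ax": 0, "ay": 0, "az": 0, "x": 0, "y": 0, "z": 0, "grip": 0.0}
    - {"ax": 0, "ay": 0, "az": 0, "x": 0, "y": 0, "z": 0, "grip": 0.0}
    - {"ax": 0, "ay": 0, "az": 0, "x": 0, "y": 0, "z": 0, "grip": 0.0}

```text
time: 5.78
ee_pos: [0.5698, 0.0329, 0.203]
tcp_rot: [3.14, 0.002, 2.314]
force: [0.8, -0.8, -1.9]
width: 0.185
finger_force: 30.0
```

```bash
python3 - <<'E'
from h import *
to([.5677,.0325,.178],132.5)
E
```

```text
t 5.78 tcp [0.5698 0.0329 0.203 ] rpy [1.7990e+02 9.0000e-02 1.3256e+02] F [ 0.8 -0.8 -1.9] M [-0.01 -0.12 -0.01] w 0.0163 ff 30.0
delta [ 0.0012 -0.0018  0.025 ] turn [0.1  0.09 0.06]
```

Request:
play_rows:
  deltas:
    - {"ax": 0, "ay": 0, "az": 0, "x": 0.0012, "y": -0.0018, "z": 0.025, "grip": 0.0}
    - {"ax": 0, "ay": 0, "az": 0, "x": 0.0012, "y": -0.0018, "z": 0.025, "grip": 0.0}
    - {"ax": 0, "ay": 0, "az": 0, "x": 0.0012, "y": -0.0018, "z": 0.025, "grip": 0.0}
    - {"ax": 0, "ay": 0, "az": 0, "x": 0.0012, "y": -0.0018, "z": 0.025, "grip": 0.0}
    - {"ax": 0, "ay": 0, "az": 0, "x": 0.0012, "y": -0.0018, "z": 0.025, "grip": 0.0}

```text
time: 6.2
ee_pos: [0.5674, 0.033, 0.1778]
tcp_rot: [3.14, 0.001, 2.314]
force: [0.7, -0.6, -2.7]
width: 0.192
finger_force: 30.0
```

```bash
python3 - <<'E'
from h import *
for k in range(3):
    to([.5677,.0325,.178],132.5); p,d,c=cam("wrist")
p,d,c=cam("side"); i=proj(c,[[.567,.0333,.09]])[0].astype(int); print(i)
cv2.imwrite("pics/s5.png",cv2.resize(p[i[1]-60:i[1]+45,i[0]-65:i[0]+65],None,fx=5.5,fy=5.5,interpolation=2))
E
```

```text
t 6.2 tcp [0.5674 0.033  0.1778] rpy [1.7993e+02 6.0000e-02 1.3261e+02] F [ 0.7 -0.6 -2.7] M [ 0.02 -0.14 -0.05] w 0.0169 ff 30.0
delta [-0.0006 -0.0001 -0.0002] turn [0.07 0.06 0.11]
t 6.25 tcp [0.5673 0.0331 0.1777] rpy [1.7993e+02 6.0000e-02 1.3261e+02] F [-0.2 -0.  -2.8] M [-0.05 -0.13  0.06] w 0.0163 ff 30.0
delta [-0.0007 -0.0001 -0.0003] turn [0.07 0.06 0.11]
t 6.3 tcp [0.5672 0.0331 0.1776] rpy [1.7994e+02 6.0000e-02 1.3261e+02] F [-0.4 -0.3 -1.7] M [ 0.   -0.08 -0.02] w 0.0165 ff 30.0
delta [-0.0007 -0.     -0.0004] turn [0.06 0.06 0.11]
[298 209]
```

View pics/s5.png

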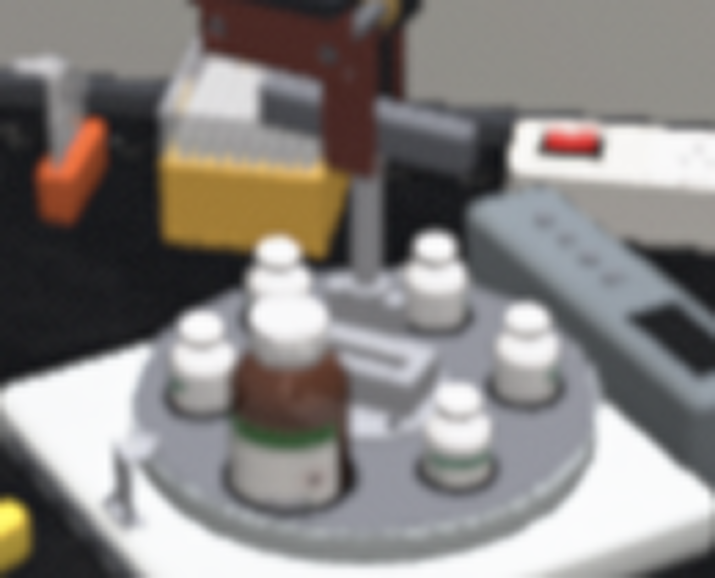

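The blade, bottom near (365,310) in the crop, hangs just above the slot at (373,348). I'll get the remaining offset numerically from the side camera's depth.

```bash
python3 - <<'E'
from h import *
ex=Rn.from_euler("z",42.5,degrees=True).as_matrix()[:2,:2].T
for n in("side",):
    D=[];
    for k in range(3): p,d,c=cam(n); D.append(d)
    P=cloud(c,np.median(D,0)); Q=(P[...,:2]-[.567,.0333])@ex.T  # slot frame x (thin), y (long)
    Z=P[...,2]; v,u=np.mgrid[0:480,0:640]
    cam0=-c[2].T@c[3]; print("view dir slot frame",(ex@(np.array([.567,.0333])-cam0[:2])))
    ok=(abs(Q[...,0])<.03)&(abs(Q[...,1])<.04)
    for lo in np.arange(.076,.150,.004):
        m=ok&(Z>=lo)&(Z<lo+.004)
        if m.sum()>3: print(round(lo,3),m.sum(),"x",np.percentile(Q[m][:,0]*1e3,[2,50,98]).round(1),"y",np.percentile(Q[m][:,1]*1e3,[2,50,98]).round(1),"u",u[m].min(),u[m].max(),"v",v[m].min(),v[m].max())
    m=ok&(abs(Z-.08)<.003); X=onz(c,np.c_[u[m],v[m]],.08)[:,:2]; print("block",cv2.minAreaRect((((X-[.567,.0333])@ex.T)*1000).astype(np.float32)))
E
```

```text
view dir slot frame [1.11452183 0.55299633]
0.076 52 x [-16.6   2.2  15.2] y [-28.9  -9.3  18.8] u 292 312 v 210 220
0.08 85 x [-14.8   7.1  16.5] y [-29.  -11.4  20. ] u 293 312 v 207 218
0.084 4 x [-18.1 -11.    8.3] y [-22.3 -11.2   5.7] u 298 305 v 209 217
0.092 6 x [-2.9 -2.1  0.9] y [-11.3  -3.9  11.8] u 294 303 v 207 209
0.096 19 x [-5.9 -2.7  0.6] y [-19.4  -2.3  15.2] u 292 306 v 205 209
0.1 19 x [-5.7 -1.8  3.3] y [-19.3  -4.5  15.7] u 292 306 v 204 208
0.104 22 x [-5.2 -3.   1.7] y [-18.2  -0.4  17. ] u 292 306 v 202 206
0.108 21 x [-5.2 -2.2  6.9] y [-18.5  -9.7  16.3] u 292 306 v 199 205
0.112 17 x [-9.1 -2.8  5.1] y [-15.8  -5.   16.3] u 292 305 v 199 203
0.116 24 x [-10.4  -4.2   5.6] y [-11.2  -3.1   8.6] u 295 303 v 198 202
0.12 7 x [-6.1 -3.3 -0.1] y [-6.3 -3.1  1. ] u 297 301 v 199 200
0.124 8 x [-4.6 -1.6  1.2] y [-6.6 -3.4  3.3] u 297 301 v 197 198
0.128 7 x [-5.4 -1.9  1.4] y [-6.4 -3.3  0.4] u 298 301 v 195 197
0.132 5 x [-9.1 -5.1 -1.4] y [-4.2 -1.1  2.2] u 297 300 v 195 196
0.136 12 x [-6.  -3.5 -0.4] y [-7.1 -2.1  2.8] u 297 301 v 192 194
0.144 8 x [-6.  -4.1  0.6] y [-6.5 -3.3  1. ] u 297 301 v 190 191
0.148 8 x [-7.3 -4.3  3. ] y [-5.9 -3.6  1.3] u 297 301 v 188 190
block ((0.5310993194580078, -2.8767967224121094), (36.450077056884766, 53.54489517211914), 1.1744365692138672)
```

Request:
play_rows:
  deltas:
    - {"ax": 0, "ay": 0, "az": 0, "x": -0.0003, "y": 0, "z": 0.005, "grip": 0.0}
    - {"ax": 0, "ay": 0, "az": 0, "x": -0.0003, "y": 0, "z": 0.01, "grip": 0.0}
    - {"ax": 0, "ay": 0, "az": 0, "x": -0.0003, "y": 0, "z": 0.014, "grip": 0.0}
    - {"ax": 0, "ay": 0, "az": 0, "x": -0.0003, "y": 0, "z": 0.017, "grip": 0.0}
    - {"ax": 0, "ay": 0, "az": 0, "x": -0.0003, "y": 0, "z": 0.017, "grip": 0.0}

```text
time: 6.97
ee_pos: [0.5663, 0.0328, 0.1587]
tcp_rot: [-3.141, -0.001, 2.315]
force: [-0.4, 1.0, -2.1]
width: 0.189
finger_force: 30.0
```

```bash
python3 - <<'E'
from h import *
for k in range(2):
    to([.5677,.0325,.147],132.5); cam("wrist")
E
```

```text
t 6.97 tcp [0.5663 0.0328 0.1587] rpy [-1.7994e+02 -6.0000e-02  1.3261e+02] F [-0.4  1.  -2.1] M [ 0.03 -0.16  0.  ] w 0.0166 ff 30.0
delta [-0.0012  0.0008  0.0117] turn [-0.06 -0.06  0.11]
t 7.02 tcp [0.5664 0.0328 0.159 ] rpy [-1.7995e+02 -4.0000e-02  1.3261e+02] F [ 0.2 -0.7 -2. ] M [-0.02 -0.13  0.01] w 0.0168 ff 30.0
delta [-0.0011  0.0007  0.012 ] turn [-0.05 -0.04  0.11]
```

The tip is below the mouth with no contact force, so the blade is in the slot. I'll keep going down.

Request:
play_rows:
  deltas:
    - {"ax": 0, "ay": 0, "az": 0, "x": 0, "y": 0, "z": 0.004, "grip": 0.0}
    - {"ax": 0, "ay": 0, "az": 0, "x": 0, "y": 0, "z": 0.008, "grip": 0.0}
    - {"ax": 0, "ay": 0, "az": 0, "x": 0, "y": 0, "z": 0.011, "grip": 0.0}
    - {"ax": 0, "ay": 0, "az": 0, "x": 0, "y": 0, "z": 0.012, "grip": 0.0}
    - {"ax": 0, "ay": 0, "az": 0, "x": 0, "y": 0, "z": 0.012, "grip": 0.0}

```text
time: 7.48
ee_pos: [0.5669, 0.0328, 0.1477]
tcp_rot: [3.141, 0.0, 2.315]
force: [-0.0, 1.1, -1.4]
width: 0.189
finger_force: 30.0
```

```bash
python3 - <<'E'
from h import *
for k in range(3):
    to([.5677,.0325,.147],132.5); cam("wrist")
E
```

```text
t 7.48 tcp [0.5669 0.0328 0.1477] rpy [1.7999e+02 1.0000e-02 1.3261e+02] F [-0.   1.1 -1.4] M [ 0.02 -0.1  -0.02] w 0.0166 ff 30.0
delta [-0.0008  0.0003  0.0007] turn [0.01 0.01 0.11]
t 7.53 tcp [0.5669 0.0329 0.1477] rpy [179.99   0.   132.61] F [-0.  -0.2 -0.4] M [-0.   -0.13  0.01] w 0.0164 ff 30.0
delta [-0.0008  0.0004  0.0007] turn [0.01 0.   0.11]
t 7.58 tcp [0.5668 0.0328 0.1477] rpy [179.99   0.   132.61] F [ 0.5 -0.1 -1. ] M [-0.02 -0.12  0.02] w 0.0166 ff 30.0
delta [-0.0008  0.0004  0.0007] turn [0.01 0.   0.11]
```

Request:
play_rows:
  deltas:
    - {"ax": 0, "ay": 0, "az": 0, "x": 0, "y": 0, "z": 0.0015, "grip": 0.0}
    - {"ax": 0, "ay": 0, "az": 0, "x": 0, "y": 0, "z": 0.0015, "grip": 0.0}
    - {"ax": 0, "ay": 0, "az": 0, "x": 0, "y": 0, "z": 0.0015, "grip": 0.0}

```text
time: 7.88
ee_pos: [0.5679, 0.0328, 0.1475]
tcp_rot: [3.14, 0.002, 2.315]
force: [-0.6, 0.8, 8.7]
width: 0.188
finger_force: 30.0
```

```bash
python3 - <<'E'
from h import *
for k in range(2):
    to([.5677,.0325,.147],132.5); cam("wrist")
E
```

```text
t 7.88 tcp [0.5679 0.0328 0.1475] rpy [1.7989e+02 9.0000e-02 1.3261e+02] F [-0.6  0.8  8.7] M [-0.    0.1  -0.03] w 0.0165 ff 30.0
delta [-0.0001 -0.0003  0.0005] turn [0.11 0.09 0.11]
t 7.93 tcp [0.5678 0.0329 0.1475] rpy [1.7990e+02 9.0000e-02 1.3261e+02] F [-1.1 -0.1  7.8] M [-0.08  0.1  -0.01] w 0.0162 ff 30.0
delta [-0.0002 -0.0003  0.0005] turn [0.1  0.09 0.11]
```

Floor contact, 8–10 N up, so the key is fully seated. I'll ease off slightly and turn it clockwise (+az).

Request:
play_rows:
  deltas:
    - {"ax": 0, "ay": 0, "az": 1, "x": 0, "y": 0, "z": -0.001, "grip": 0.0}
    - {"ax": 0, "ay": 0, "az": 4, "x": 0, "y": -0.0001, "z": -0.001, "grip": 0.0}
    - {"ax": 0, "ay": 0, "az": 8, "x": 0, "y": -0.0002, "z": -0.001, "grip": 0.0}
    - {"ax": 0, "ay": 0, "az": 12, "x": 0, "y": -0.0003, "z": -0.001, "grip": 0.0}
    - {"ax": 0, "ay": 0, "az": 16, "x": 0, "y": -0.0004, "z": -0.001, "grip": 0.0}

```text
time: 8.4
ee_pos: [0.5671, 0.0328, 0.1476]
tcp_rot: [3.14, 0.0, 2.031]
force: [0.1, 1.5, 2.3]
width: 0.185
finger_force: 30.0
```

```bash
cat > m.py <<'E'
from h import *
def meas():
    p,d,c=cam("top"); P=cloud(c,d); Z=P[...,2]; v,u=np.mgrid[0:480,0:640]
    near=np.hypot(P[...,0]-.566,P[...,1]-.031); o=np.array([.5656,.0308])
    n,l,s,ce=cv2.connectedComponentsWithStats(((Z>.088)&(Z<.105)&(near<.092)&(near>.05)&(p.min(2)>120)).astype(np.uint8))
    for i in range(1,n):
        if s[i,4]>25:
            q=onz(c,[ce[i]],.096)[0][:2]-o; a=np.degrees(np.arctan2(q[1],q[0])); print("small",s[i,4],q.round(4),"r",np.hypot(*q).round(4),"carousel mod60",round((a-8.8+30)%60-30,1))
    m=(Z>.125)&(Z<.15)&(near<.1)&(p.min(2)>120)
    if m.sum()>20:
        q=onz(c,np.c_[u[m],v[m]],.14).mean(0)[:2]-o; print("big",m.sum(),q.round(4),np.hypot(*q).round(4),"carousel",round((np.degrees(np.arctan2(q[1],q[0]))-188.8+180)%360-180,1))
E
python3 - <<'E'
from m import *
to([.5668,.0322,.1477],98.8); meas()
E
```

```text
t 8.4 tcp [0.5671 0.0328 0.1476] rpy [1.7991e+02 2.0000e-02 1.1639e+02] F [0.1 1.5 2.3] M [ 0.26 -0.3   0.09] w 0.0163 ff 30.0
delta [-0.0004 -0.0006 -0.0001] turn [9.000e-02 1.000e-02 1.759e+01]
small 49 [ 0.0624 -0.0349] r 0.0715 carousel mod60 21.9
small 51 [ 0.0005 -0.0725] r 0.0725 carousel mod60 21.6
small 33 [-0.0623  0.0314] r 0.0698 carousel mod60 24.5
big 139 [-0.0616 -0.0366] 0.0716 carousel 21.9
```

Request:
play_rows:
  deltas:
    - {"ax": 0, "ay": 0, "az": 4, "x": 0, "y": -0.0001, "z": 0, "grip": 0.0}
    - {"ax": 0, "ay": 0, "az": 8, "x": 0, "y": -0.0002, "z": 0, "grip": 0.0}
    - {"ax": 0, "ay": 0, "az": 12, "x": 0, "y": -0.0003, "z": 0, "grip": 0.0}
    - {"ax": 0, "ay": 0, "az": 16, "x": 0, "y": -0.0003, "z": 0, "grip": 0.0}
    - {"ax": 0, "ay": 0, "az": 20, "x": 0, "y": -0.0003, "z": 0, "grip": 0.0}

```text
time: 8.87
ee_pos: [0.567, 0.0326, 0.1477]
tcp_rot: [3.14, -0.0, 1.684]
force: [0.3, 0.1, 3.3]
width: 0.186
finger_force: 30.0
```

```bash
python3 - <<'E'
from m import *
to([.5668,.0322,.1477],98.8); meas()
p,d,c=cam("wrist"); P=cloud(c,d); print("ptr px",proj(c,[[.567-.119,.0333-.0185,.068]]))
p,d,c=cam("top"); P=cloud(c,d); Z=P[...,2]; v,u=np.mgrid[0:480,0:640]
m=(Z>.060)&(Z<.075)&(u>225)&(u<255)&(v>272)&(v<295); X=onz(c,np.c_[u[m],v[m]],.068)[:,:2]-[.5656,.0308]; print("ptr",m.sum(),X.mean(0),np.degrees(np.arctan2(-X.mean(0)[1],-X.mean(0)[0])))
E
```

```text
t 8.87 tcp [0.567  0.0326 0.1477] rpy [ 1.799e+02 -1.000e-02  9.650e+01] F [0.3 0.1 3.3] M [ 0.19 -0.33  0.04] w 0.0163 ff 30.0
delta [-0.0004 -0.0002 -0.    ] turn [ 0.1 -0.  -2.3]
small 47 [ 0.0469 -0.054 ] r 0.0715 carousel mod60 2.1
small 47 [-0.0236 -0.0681] r 0.072 carousel mod60 2.1
big 131 [-0.0719 -0.0139] 0.0732 carousel 2.1
ptr px [[135.88997931 255.25140909]]
ptr 54 [-0.11181148 -0.01671475] 8.502210712037757
```

Request:
play_rows:
  deltas:
    - {"ax": 0, "ay": 0, "az": 1, "x": 0, "y": 0, "z": 0, "grip": 0.0}
    - {"ax": 0, "ay": 0, "az": 2, "x": 0, "y": 0, "z": 0, "grip": 0.0}
    - {"ax": 0, "ay": 0, "az": 2, "x": 0, "y": 0, "z": 0, "grip": 0.0}
    - {"ax": 0, "ay": 0, "az": 2, "x": 0, "y": 0, "z": 0, "grip": 0.0}
    - {"ax": 0, "ay": 0, "az": 2, "x": 0, "y": 0, "z": 0, "grip": 0.0}

```text
time: 9.43
ee_pos: [0.5667, 0.0324, 0.1475]
tcp_rot: [3.141, 0.0, 1.652]
force: [1.4, 1.3, 6.1]
width: 0.186
finger_force: 30.0
```

Request:
play_rows:
  deltas:
    - {"ax": 0, "ay": 0, "az": 0, "x": 0, "y": 0, "z": 0, "grip": 0.0}
    - {"ax": 0, "ay": 0, "az": 0, "x": 0, "y": 0, "z": 0, "grip": 0.0}
    - {"ax": 0, "ay": 0, "az": 0, "x": 0, "y": 0, "z": 0, "grip": 0.0}
    - {"ax": 0, "ay": 0, "az": 0, "x": 0, "y": 0, "z": 0, "grip": 0.0}

```text
time: 9.77
ee_pos: [0.5667, 0.0324, 0.1476]
tcp_rot: [3.14, 0.0, 1.652]
force: [1.5, 0.5, 5.7]
width: 0.188
finger_force: 30.0
```

```bash
python3 - <<'E'
from m import *
to([.5668,.0322,.1477],95); meas(); meas(); to([.5668,.0322,.1477],95)
E
```

```text
t 9.77 tcp [0.5667 0.0324 0.1476] rpy [179.93   0.    94.65] F [1.5 0.5 5.7] M [ 0.1  -0.43  0.12] w 0.0165 ff 30.0
delta [-0.0002  0.0001 -0.0001] turn [ 0.07  0.   -0.35]
small 49 [ 0.0444 -0.0563] r 0.0717 carousel mod60 -0.5
small 51 [-0.0265 -0.0671] r 0.0721 carousel mod60 -0.4
big 122 [-0.0728 -0.0102] 0.0735 carousel -0.9
small 50 [ 0.0444 -0.0564] r 0.0717 carousel mod60 -0.6
small 49 [-0.0262 -0.0668] r 0.0717 carousel mod60 -0.2
big 124 [-0.0729 -0.01  ] 0.0736 carousel -1.0
t 9.87 tcp [0.5667 0.0324 0.1476] rpy [179.94   0.    94.65] F [1.7 1.2 5.3] M [ 0.1  -0.44 -0.01] w 0.0165 ff 30.0
delta [-0.0002  0.0001 -0.0001] turn [ 0.06  0.   -0.35]
```

The carousel is within 1° of zero and still, and the key is seated and gripped. I'm handing in.

```bash
python3 -c "
from bench import env
print(env.sign_off())"
```

```text
the job is handed in; nothing more can be done
None
```

I handed the job in at about 10 s with the key seated on the slot floor and still gripped at 30 N, and the large bottle within about 1° (roughly 1 mm) of the front pointer; the hand-in gave no verdict back.

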